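Hang two stamps on the balance rack

ROBOT

A 6-joint arm with a two-finger parallel gripper is mounted at the origin on the work surface; the furniture and walls round the work are solid. World frame = base frame: x ahead of the robot, y to its left, z up, the work surface at z = 0. Lengths are in mm, angles in rad, forces in N, time in s.
With the tool pointing down it reaches from about 350 to 975 mm from the base axis. Payload 7.1 kg.
Tool frame: the origin (TCP) lies at the very end of the fingers, on their centre line; the grasp point (between the pads) lies 19 mm behind it; z points along the fingers, y is the line along which they close (so a half turn about z gives the same grasp; the last joint's range is limited). The gripper opens to 88 mm and grips with 3 to 60 N. Pads are 20 mm wide; open, the fingers measure 115 mm over their backs; the gripper's body (75 mm by 178 mm) begins 61 mm behind the grasp point.
Start: joints at [1.266, 0.423, 1.63, -0, 1.089, -0.019], TCP at [176.171, 599.64, 198.475] pointing down, gripper open.
Joint ranges: [-3, 3], [-0.9, 2.11], [0.09, 2.58], [-1.31, 4.45], [0.11, 2.69], [-2.54, 2.54]. Speed limits (rad/s): [2.39, 2.39, 3.01, 3.14, 3.14, 3.14].

INTERFACE

Orientations are given as a rotation vector (axis times angle).
In Python, from workcell import ctrl gives the robot as it stands. The module is installed in compiled form; this text tells all that it offers.
- The arm moves only by the shell command python3 -m inch 'ROWS'. ROWS is JSON, a list of rows, each a list of 7 numbers: the shift along the tool's x, y, z scaled (see below), then the turn, a rotation vector about the tool's x, y, z scaled (see below), then the closure, from -1 (fully open) to 1 (shut). In form: [[tx, ty, tz, wx, wy, wz, hand], ...]. A call has 1 to 10 rows; each row is the pose to reach, as a shift and turn from the pose commanded when the call began, along the tool's axes at that moment; what a row does not reach only later rows make up. The controller multiplies each number of a shift by 0.15 m and each number of a turn by pi/4 rad. A row lasts 1/8 s, in which the tool goes at most 62.5 mm and 10.7 degrees, less where a joint would pass 70% of its speed; a pose out of reach is approached as far as the arm can. A call with a number of a shift or a turn outside -1 to 1 is refused whole. A call with a gripper value outside its range is refused whole. The fingers move at their own pace and stop on an object; the grip force is fixed at half the most. Time passes only in rows, so rows that repeat a pose let the fingers close. It gives the time, the measured TCP pose, the force, the opening and the grip force at its end, in the units of the state.
- ctrl.get_obs(): the state, without advancing time (a new reading comes with each control period).
- ctrl.get_image(name): name is "side" or "top" or "wrist"; returns the picture (384x512x3 uint8, red, green, blue); there is no depth.
- ctrl.camera_params(name): a dict with "vfov" (degrees; the focal length in pixels is half the picture's height over the tangent of half this angle, whatever the lens; pixels are square), "cx", "cy" (the principal point, pixels), "eye" and "attitude" of the camera in the world; the wrist camera has in their place "tool_from_camera" (4x4, takes a point from camera to tool coordinates, whose origin is the TCP and whose axes are the flange's). Camera axes: x right, y up, looking along -z (the intrinsics and any distortion apply to the point x, -y, -z); pixel columns grow to the right and rows downward; lengths in mm; the calibration is good to about 2 mm. The wrist camera is an equidistant fisheye: a pixel r from the principal point sees the ray r / f radians off the axis. A picture is of the moment at which its call begins: read the wrist's pose just before it. camera_params takes no time and is no camera call.
- ctrl.close_job(): hands the job in; it is judged then, once.
The state is a dict: "t": time; "qpos": joint angles; "qvel": joint speeds; "joint_torque": joint torques, N m; "ee_pos": TCP position; "orientation": TCP orientation; "ft_force": force on the tool from outside, world axes, zero at the start; "moment": the same for the moment, N m; "width": finger opening in mm; "grasp_force": force on a finger pad.
Only numpy, scipy, OpenCV 4.12 (cv2) and the standard library are available. Lean on these libraries where they do the work, as an engineer would, in place of code of your own. Each camera call takes 0.05 s, during which the arm holds its last target. There are 200 camera calls.

TASK

Put the two red stamps away on the balance rack: hang them one after the other, one in the left fork and one in the right fork, each by its neck with its collar resting on the tines, so that the bar ends up level. Leave the blue stamp, the glue stick and the vial alone on the desk.

Things in the scene. Friction and masses are not known exactly. Their poses are not given: they have to be found in the camera images.
- red_1_mid (a point): First red-gripped stamp, 150 g, standing upright, 96 mm tall, round: base disc 40 mm across, 14 mm high; steel neck 12 mm across from 14 to 48 mm up; flat collar 40 mm across, 48 to 54 mm; grip 28 mm across, 54 to 96 mm. Point: on its axis half-way up (48 mm), at the underside of the collar, by which it hangs; grip centre is 27 mm above it. z up.
- red_2_mid (a point): Second red-gripped stamp, 150 g, standing upright, 96 mm tall, round: base disc 40 mm across, 14 mm high; steel neck 12 mm across from 14 to 48 mm up; flat collar 40 mm across, 48 to 54 mm; grip 28 mm across, 54 to 96 mm. Point: on its axis half-way up (48 mm), at the underside of the collar, by which it hangs; grip centre is 27 mm above it. z up.
- blue_mid (a point): Blue-gripped stamp, same shape and size as the red ones but only 70 g; to be left alone. The point is on its axis 48 mm above its underside.
- fork_left (a point): Left (+y) fork of the bar: flat 5 mm plate, slot 22 mm wide, open to its -x side (facing the robot within 15 degrees) with flared tips. Point: centre of the seat, at the top of the tines; slot from 11 mm behind it (+x, closed) to 30 mm ahead, tips end 45 mm ahead. Neck slides in along +x, collar rests on the 14 mm wide tines. 130 mm from pivot; y left along the bar. Seat 150 mm above desk when level.
- fork_right (a point): Right (-y) fork of the bar: flat 5 mm plate, slot 22 mm wide, open to its -x side (facing the robot within 15 degrees) with flared tips. Point: centre of the seat, at the top of the tines; slot from 11 mm behind it (+x, closed) to 30 mm ahead, tips end 45 mm ahead. Neck slides in along +x, collar rests on the 14 mm wide tines. 130 mm from pivot; y left along the bar. Seat 150 mm above desk when level.
- bar (a joint): Tilt of the aluminium bar on its central pivot, rad: 0 level, positive = left fork up, stops at +-0.2 (fork 26 mm up or down). Light spring 0.5 N m/rad and damper 0.3 N m s/rad level it in about 2 s when empty or evenly loaded; with one stamp it sinks onto the stop. Fixed stand: foot 110 mm wide, post 30 mm wide, 187 mm high, behind the bar's middle.
- glue_mid (a point): Glue stick with red cap, 25 mm across, 86 mm tall, standing; bystander. Point at its centre.
- vial_mid (a point): Clear vial with red cap, 26 mm across, 52 mm tall, standing; bystander. Point at its centre.
Things that resemble listed ones, but are neither listed nor needed, are in the scene too. What is shaped like the part that bears red_1_mid but turquoise is not meant. What is shaped like the part that bears red_2_mid but green is not meant.

How it is judged (in metres and radians):
On the way, in this order (a step that is already met when the one before it is completed fails the run):
1. one red stamp hangs in a fork (((distance between red_1_mid and fork_left below 0.02 m and angle between red_1_mid's own z axis and vertical below 0.35 rad) or (distance between red_1_mid and fork_right below 0.02 m and angle between red_1_mid's own z axis and vertical below 0.35 rad) or (distance between red_2_mid and fork_left below 0.02 m and angle between red_2_mid's own z axis and vertical below 0.35 rad) or (distance between red_2_mid and fork_right below 0.02 m and angle between red_2_mid's own z axis and vertical below 0.35 rad))), for 0.2 s.
2. both red stamps hang, one in each fork ((((distance between red_1_mid and fork_left below 0.02 m and angle between red_1_mid's own z axis and vertical below 0.35 rad) and (distance between red_2_mid and fork_right below 0.02 m and angle between red_2_mid's own z axis and vertical below 0.35 rad)) or ((distance between red_1_mid and fork_right below 0.02 m and angle between red_1_mid's own z axis and vertical below 0.35 rad) and (distance between red_2_mid and fork_left below 0.02 m and angle between red_2_mid's own z axis and vertical below 0.35 rad)))), for 0.2 s.
At the end, for the whole second after the job is handed in: Each fork holds one red stamp by its neck (the stamp's collar point within 20 mm of the fork's seat point, stamp within 20 degrees of upright), and the bar is at rest and level within 0.1 rad (about 6 degrees) ((((distance between red_1_mid and fork_left below 0.02 m and angle between red_1_mid's own z axis and vertical below 0.35 rad) and (distance between red_2_mid and fork_right below 0.02 m and angle between red_2_mid's own z axis and vertical below 0.35 rad)) or ((distance between red_1_mid and fork_right below 0.02 m and angle between red_1_mid's own z axis and vertical below 0.35 rad) and (distance between red_2_mid and fork_left below 0.02 m and angle between red_2_mid's own z axis and vertical below 0.35 rad))) and value of joint bar between -0.1 and 0.1 rad and velocity of joint bar between -0.1 and 0.1 rad/s); the robot touches nothing.
It fails at once if the blue stamp is moved more than 40 mm (distance of blue_mid from where it was at the start of the episode above 0.04 m).
It fails at once if the glue stick is moved more than 40 mm (distance of glue_mid from where it was at the start of the episode above 0.04 m).
It fails at once if the vial is moved more than 40 mm (distance of vial_mid from where it was at the start of the episode above 0.04 m).
It also fails if it takes over 56 s, if anything falls off the work surface, if the arm or the gripper's body presses on something with over 40 N, if the wrist force passes 120 N, or if a joint passes its speed limit or range.

## Working session

There is one attempt and no reset: what is moved stays moved. The work goes in short steps, Python scripts to look and compute and a shell command to move; the robot and the scene stay as the last step left them, time stands still between calls to the robot, and variables do not carry over. Pictures are saved under pics/ and viewed, at most 13 in all, crops included, and the job is handed in when it is done.

```bash
mkdir -p pics
cat > h.py <<'E'
import numpy as np,cv2
from workcell import ctrl
from scipy.spatial.transform import Rotation as R
def cam(n):
    p=ctrl.camera_params(n); return p
def foc(p): return 192/np.tan(np.radians(p['vfov'])/2)
E
python3 - <<'E'
from h import *
print({k:v for k,v in ctrl.get_obs().items()})
ims=[]
for n in('side','top','wrist'):
    print(n,cam(n)); im=ctrl.get_image(n); np.save(f'pics/{n}0.npy',im); cv2.imwrite(f'pics/{n}0.png',cv2.resize(im[...,::-1],(768,576)))
E
```

```text
{'t': 0.0, 'qpos': array([ 1.26601195e+00,  4.23859126e-01,  1.63069111e+00,  3.68819518e-06,
        1.08859247e+00, -1.90009310e-02]), 'qvel': array([ 0.00094523,  0.00093821,  0.00131373, -0.00230939, -0.00068253,
       -0.00111412]), 'joint_torque': array([ 1.42732515e-03, -5.44624472e+01, -2.73665321e+01,  6.42544683e-02,
        2.28116359e-02, -1.36364492e-04]), 'ee_pos': array([175.98888051, 599.0884074 , 197.68987275]), 'orientation': array([-4.47348001e-01, -3.10932282e+00,  2.40195572e-03]), 'ft_force': array([-0.34703406,  0.05743555, -0.58399546]), 'moment': array([-0.02360423, -0.01133174,  0.01261999]), 'grasp_force': 0.0, 'width': 87.88978855382197}
side {'vfov': 47.6529060792309, 'cx': 255.76297700782314, 'cy': 189.84743069151764, 'eye': array([ 176.54826236, -881.87233059,  849.06851967]), 'attitude': array([ 0.88412221, -0.16217179, -0.35706544])}
top {'vfov': 54.38778679756599, 'cx': 257.94759768015575, 'cy': 188.55091394848978, 'eye': array([ 397.9020445 ,  -10.23945347, 1025.68595971]), 'attitude': array([ 0.07385958, -0.11510608, -1.56945362])}
wrist {'vfov': 65.70646984690485, 'cx': 257.96360950208884, 'cy': 187.71969533549645, 'tool_from_camera': array([[-3.72913190e-04,  9.64825405e-01,  2.62891229e-01,
         7.13426962e+01],
       [ 9.99999930e-01,  3.66393711e-04,  7.38221783e-05,
         1.33342450e+00],
       [-2.50961799e-05,  2.62891238e-01, -9.64825475e-01,
        -1.85512263e+02],
       [ 0.00000000e+00,  0.00000000e+00,  0.00000000e+00,
         1.00000000e+00]])}
```

View pics/top0.png

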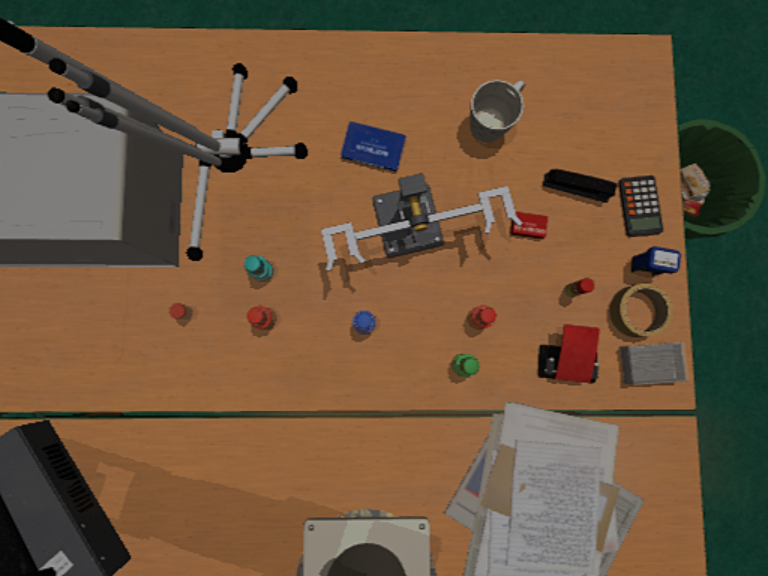

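View pics/side0.png

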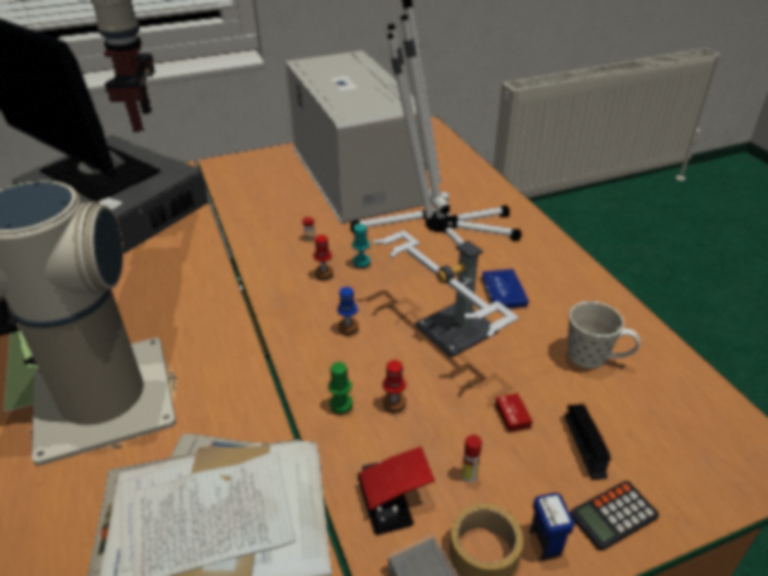

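```bash
cat >> h.py <<'E'
def ray(n,u,v):
    p=cam(n); f=foc(p); d=np.array([(u-p['cx'])/f,-(v-p['cy'])/f,-1.])
    return p['eye'],R.from_rotvec(p['attitude']).as_matrix()@(d/np.linalg.norm(d))
def plane(n,u,v,z):
    e,d=ray(n,u,v); return e+d*(z-e[2])/d[2]
def tri(a,b):
    (e1,d1),(e2,d2)=a,b
    s=np.linalg.lstsq(np.c_[d1,-d2],e2-e1,rcond=None)[0]
    p,q=e1+d1*s[0],e2+d2*s[1]; return (p+q)/2,np.linalg.norm(p-q)
def wray(u,v,pos,rv):
    p=cam('wrist'); f=foc(p); x,y=u-p['cx'],v-p['cy']; r=np.hypot(x,y); th=r/f
    d=np.array([x/r*np.sin(th),-y/r*np.sin(th),-np.cos(th)]) if r>0 else np.array([0,0,-1.])
    T=p['tool_from_camera']; M=R.from_rotvec(rv).as_matrix()
    return M@T[:3,3]+pos, M@T[:3,:3]@d
def blobs(im,lo,hi,amin=40,lo2=None,hi2=None):
    h=cv2.cvtColor(im,cv2.COLOR_RGB2HSV); m=cv2.inRange(h,np.array(lo),np.array(hi))
    if lo2 is not None: m|=cv2.inRange(h,np.array(lo2),np.array(hi2))
    n,l,s,c=cv2.connectedComponentsWithStats(m)
    return [(c[i].round(1),s[i].tolist()) for i in range(1,n) if s[i][4]>=amin],l
E
python3 - <<'E'
from h import *
col={}
for n in('top','side'):
    im=np.load(f'pics/{n}0.npy')
    print(n,'red');B,_=blobs(im,(0,150,60),(6,255,255),25,(172,150,60),(180,255,255))
    for c,s in B: print(c,s, plane(n,*c,75).round(0)[:2])
    print('blue');B,_=blobs(im,(105,130,60),(130,255,255),25)
    for c,s in B: print(c,s, plane(n,*c,75).round(0)[:2])
im=np.load('pics/top0.npy')
B,l=blobs(im,(0,0,120),(180,45,255),60)
for c,s in B:
    if 120<c[1]<185 and 200<c[0]<360: print('white',c,s)
crop=im[105:190,205:355]; cv2.imwrite('pics/bar.png',cv2.resize(crop[...,::-1],None,fx=5,fy=5,interpolation=cv2.INTER_CUBIC))
E
```

```text
top red
[462.5 137.7] [456, 134, 12, 10, 51] [ 649. -577.]
[353.8 148.8] [341, 141, 24, 17, 234] [ 618. -286.]
[391.1 189.8] [387, 185, 9, 10, 68] [ 510. -380.]
[117.7 206.7] [113, 202, 10, 10, 78] [466. 319.]
[172.3 210.7] [165, 204, 16, 15, 154] [456. 182.]
[322.5 210.6] [315, 204, 16, 15, 152] [ 456. -200.]
[384.8 235.4] [370, 216, 29, 39, 879] [ 393. -358.]
blue
[248.7  96.5] [228, 82, 42, 31, 821] [758. -12.]
[441.6 172.8] [433, 165, 20, 16, 104] [ 555. -515.]
[242.6 213.4] [236, 207, 14, 15, 126] [449.   4.]
side red
[205. 147.] [202, 145, 7, 5, 31] [457. 283.]
[214.3 165.8] [210, 157, 11, 18, 147] [454. 172.]
[262.6 251.8] [256, 240, 15, 23, 249] [ 454. -213.]
[342.5 274.2] [331, 263, 23, 24, 345] [ 597. -346.]
[315.2 296.7] [311, 290, 10, 15, 126] [ 510. -378.]
[263.3 317.5] [240, 298, 49, 41, 1193] [ 385. -385.]
blue
[336.6 191.7] [323, 181, 28, 23, 419] [735. -79.]
[231.1 201.6] [226, 192, 12, 19, 142] [445.  -7.]
[369.  347.7] [357, 333, 26, 22, 114] [ 550. -526.]
white [321.9 138.4] [285, 124, 63, 31, 484]
white [235.6 158.6] [214, 147, 60, 33, 503]
```

View pics/bar.png

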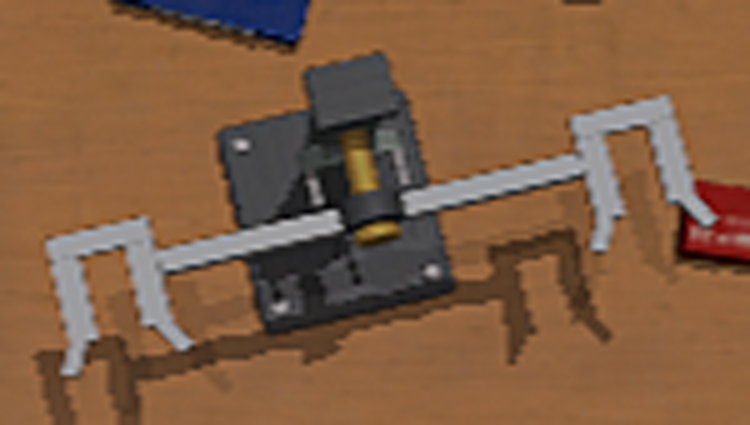

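Run:
```python
from h import *
for nm,a,b in [('redL',(172.3,210.7),(214.3,165.8)),('redR',(322.5,210.6),(262.6,251.8)),('blue',(242.6,213.4),(231.1,201.6)),('glue',(391.1,189.8),(315.2,296.7)),('vial',(117.7,206.7),(205,147))]:
    p,e=tri(ray('top',*a),ray('side',*b)); print(nm,p.round(1),round(e,1))
P=lambda x,y:plane('top',x/5+205-.4,y/5+105-.4,150)
L=dict(t1=P(70,372),t2=P(186,346),c=P(105,252),o=P(97,230)); Rr=dict(t1=P(600,248),t2=P(712,221),c=P(629,128),o=P(620,108.5))
for F in(L,Rr):
    tm=(F['t1']+F['t2'])/2; d=F['c']-tm; print('tips',tm.round(1),'closed',F['c'].round(1),'len',np.linalg.norm(d).round(1),'yaw',np.degrees(np.arctan2(d[1],d[0])).round(1),'gap',np.linalg.norm(F['t1']-F['t2']).round(1)); F['tm']=tm
for k in('tm','c','o'):
    d=L[k]-Rr[k]; print(k,np.linalg.norm(d).round(1),'yaw',np.degrees(np.arctan2(-d[0],d[1])).round(1), ((L[k]+Rr[k])/2).round(1))
```

```text
redL [456.7 183.2  66.6] 0.2
redR [ 457.7 -202.9   63.4] 1.6
blue [449.4   4.   64.9] 0.8
glue [ 509.4 -379.3   76.3] 0.6
vial [468.4 329.5  44.4] 0.4
tips [532.7  32.2 150. ] closed [584.2  43.5 150. ] len 52.7 yaw 12.4 gap 56.1
tips [ 593.6 -220.8  150. ] closed [ 646.1 -209.1  150. ] len 53.8 yaw 12.6 gap 56.1
tm 260.2 yaw 13.5 [563.2 -94.3 150. ]
c 260.0 yaw 13.8 [615.2 -82.8 150. ]
o 259.6 yaw 13.6 [625.3 -78.8 150. ]
```

```bash
cat >> h.py <<'E'
def need(x,y,z,yaw=0):
    "shift (units of .15 m) and turn (units of pi/4) from the present pose to TCP xyz, tool x=-X turned by yaw deg"
    o=ctrl.get_obs(); M=R.from_rotvec(o['orientation'])
    T=R.from_euler('z',yaw,degrees=True)*R.from_matrix(np.diag([-1.,1,-1]))
    d=M.inv().apply(np.array([x,y,z])-o['ee_pos'])/150
    print('t',round(o['t'],2),'tcp',o['ee_pos'].round(1),'w',o['width'].round(1),'g',o['grasp_force'].round(1),'F',o['ft_force'].round(1)); print('shift',d.round(3),'turn',((M.inv()*T).as_rotvec()/(np.pi/4)).round(3))
E
python3 -m inch '[[-1,-0.83,0,0,0,-0.36,-1],[-1,-0.83,0,0,0,-0.36,-1],[-1,-0.83,0,0,0,-0.36,-1],[-1,-0.83,0,0,0,-0.36,-1],[-1,-0.83,0,0,0,-0.36,-1]]'
python3 -c "
from h import *
need(457,183,200)"
```

```text
t: 0.78
ee_pos: [285.3, 438.0, 198.6]
orientation: [0.007, 3.142, 0.001]
ft_force: [-0.1, 0.1, 1.0]
width: 87.9
grasp_force: 0.0Traceback (most recent call last):
  File "<string>", line 3, in <module>
    need(457,183,200)
    ~~~~^^^^^^^^^^^^^
  File "h.py", line 31, in need
    print('t',round(o['t'],2),'tcp',o['ee_pos'].round(1),'w',o['width'].round(1),'g',o['grasp_force'].round(1),'F',o['ft_force'].round(1)); print('shift',d.round(3),'turn',((M.inv()*T).as_rotvec()/(np.pi/4)).round(3))
                                                             ^^^^^^^^^^^^^^^^
AttributeError: 'float' object has no attribute 'round'
```

```bash
sed -i "s/o\['width'\].round(1)/round(o['width'],1)/;s/o\['grasp_force'\].round(1)/round(o['grasp_force'],1)/" h.py
python3 -m inch '[[-1,-1,0,0,0,0,-1],[-1,-1,0,0,0,0,-1],[-1,-1,0,0,0,0,-1],[-1,-1,0,0,0,0,-1]]'
python3 -m inch '[[-0.15,-0.7,0,0,0,0,-1],[-0.15,-0.7,0,0,0,0,-1],[-0.15,-0.7,0,0,0,0,-1]]'
python3 - <<'E'
from h import *
need(457,183,200)
o=ctrl.get_obs(); im=ctrl.get_image('wrist'); cv2.imwrite('pics/w1.png',im[...,::-1])
B,_=blobs(im,(0,150,50),(6,255,255),60,(172,150,50),(180,255,255))
for c,s in B:
    e,d=wray(*c,o['ee_pos'],o['orientation']); print(c,s,(e+d*(75-e[2])/d[2]).round(1),(e+d*(96-e[2])/d[2]).round(1))
E
```

```text
t: 1.27
ee_pos: [436.3, 287.2, 198.5]
orientation: [0.006, 3.141, 0.001]
ft_force: [-0.3, -0.4, -0.2]
width: 87.7
grasp_force: 0.0
t: 1.65
ee_pos: [457.3, 181.7, 198.4]
orientation: [-0.008, -3.142, -0.0]
ft_force: [-0.1, 0.1, 0.2]
width: 87.8
grasp_force: 0.0
t 1.65 tcp [457.3 181.7 198.4] w 87.8 g 0.0 F [-0.1  0.1  0.2]
shift [ 0.002  0.009 -0.011] turn [ 0.    -0.    -0.006]
[261.1 172.5] [244, 154, 35, 39, 973] [453.7 186.2  75. ] [449.1 186.   96. ]
[  6.9 177.2] [0, 165, 16, 25, 289] [ 453. -173.   75.] [ 448.5 -148.8   96. ]
[376.3 178.9] [366, 169, 22, 21, 354] [460.9 316.4  75. ] [455.8 307.3  96. ]
[  5.7 251.5] [0, 247, 14, 11, 86] [ 574.1 -221.7   75. ] [ 561.3 -194.2   96. ]
```

View pics/w1.png

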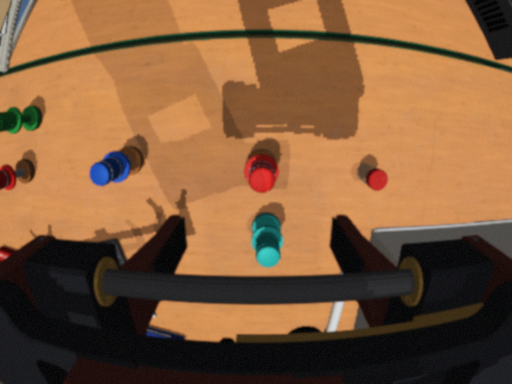

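```bash
python3 -m inch '[[0.01,0.02,0.4,0,0,0,-1],[0.01,0.02,0.8,0,0,0,-1],[0.01,0.02,0.92,0,0,0,-1],[0.01,0.02,0.92,0,0,0,0.2],[0.01,0.02,0.92,0,0,0,0.4],[0.01,0.02,0.92,0,0,0,1],[0.01,0.02,0.92,0,0,0,1],[0.01,0.02,0.92,0,0,0,1],[0.01,0.02,0.92,0,0,0,1]]'
```

```text
t: 2.82
ee_pos: [455.4, 185.3, 60.7]
orientation: [0.005, 3.141, 0.0]
ft_force: [-0.3, 0.6, -0.0]
width: 31.3
grasp_force: 0.0
```

```bash
python3 -m inch '[[0,0,0,0,0,0,1],[0,0,0,0,0,0,1],[0,0,0,0,0,0,1]]'
python3 -m inch '[[0,0,-0.1,0,0,0,1],[0,0,-0.3,0,0,0,1],[0,0,-0.6,0,0,0,1],[0,0,-0.9,0,0,0,1],[0,0,-0.9,0,0,0,1]]'
python3 - <<'E'
from h import *
need(500,24.5,185)
o=ctrl.get_obs(); im=ctrl.get_image('wrist'); cv2.imwrite('pics/w2.png',im[...,::-1])
E
```

```text
t: 3.2
ee_pos: [455.3, 185.3, 60.6]
orientation: [0.005, 3.141, -0.0]
ft_force: [-0.6, -1.5, 5.0]
width: 27.1
grasp_force: 30.0
t: 3.82
ee_pos: [457.4, 186.3, 199.3]
orientation: [0.005, 3.135, 0.004]
ft_force: [0.0, -1.1, -2.3]
width: 27.0
grasp_force: 30.0
t 3.83 tcp [457.4 186.3 199.3] w 27.0 g 30.0 F [ 0.  -1.1 -2.3]
shift [-0.287 -1.078  0.095] turn [ 0.004  0.009 -0.004]
```

View pics/w2.png

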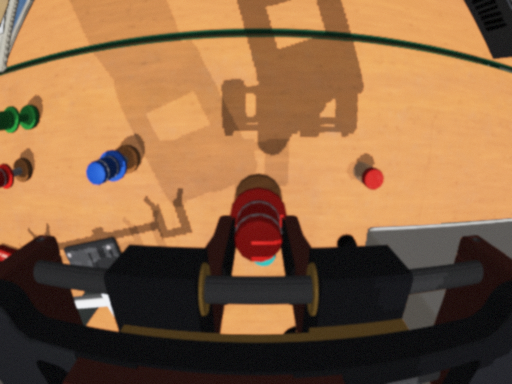

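```bash
python3 -m inch '[[-0.1,-0.4,0,0,0,0,1],[-0.2,-0.8,0.1,0,0,0,1],[-0.25,-1,0.15,0,0,0,1],[-0.25,-1,0.15,0,0,0,1]]'
python3 - <<'E'
from h import *
need(502,24.6,171)
o=ctrl.get_obs(); im=ctrl.get_image('wrist'); cv2.imwrite('pics/w3.png',im[...,::-1])
im=ctrl.get_image('top'); cv2.imwrite('pics/t3.png',cv2.resize(im[90:250,170:370,::-1],None,fx=4,fy=4,interpolation=cv2.INTER_CUBIC))
E
```

```text
t: 4.38
ee_pos: [490.9, 33.4, 170.9]
orientation: [-0.01, -3.137, 0.0]
ft_force: [-0.6, 1.3, -1.9]
width: 27.2
grasp_force: 30.0
t 4.38 tcp [490.9  33.4 170.9] w 27.2 g 30.0 F [-0.6  1.3 -1.9]
shift [-0.075 -0.058 -0.001] turn [-0.    -0.005 -0.008]
```

View pics/w3.png

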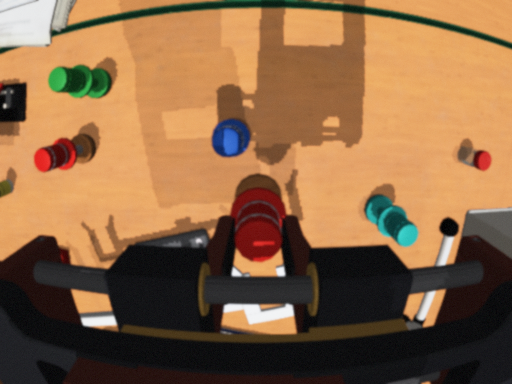

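```bash
python3 -m inch '[[-0.075,-0.058,0,0,0,0,1],[-0.075,-0.058,0,0,0,0,1],[-0.16,-0.04,0,0,0,0,1],[-0.25,-0.018,0,0,0,0,1],[-0.34,0.004,0,0,0,0,1],[-0.34,0.004,0,0,0,0,1]]'
python3 - <<'E'
from h import *
need(575,42,171)
im=ctrl.get_image('side'); cv2.imwrite('pics/s4.png',cv2.resize(im[120:260,190:390,::-1],None,fx=4,fy=4,interpolation=cv2.INTER_CUBIC))
E
```

```text
t: 5.22
ee_pos: [544.5, 36.1, 172.9]
orientation: [0.004, 3.141, 0.0]
ft_force: [-0.4, -0.0, -0.9]
width: 27.0
grasp_force: 30.0
t 5.22 tcp [544.5  36.1 172.9] w 27.0 g 30.0 F [-0.4 -0.  -0.9]
shift [-0.203  0.04   0.013] turn [ 0.     0.001 -0.003]
```

View pics/s4.png

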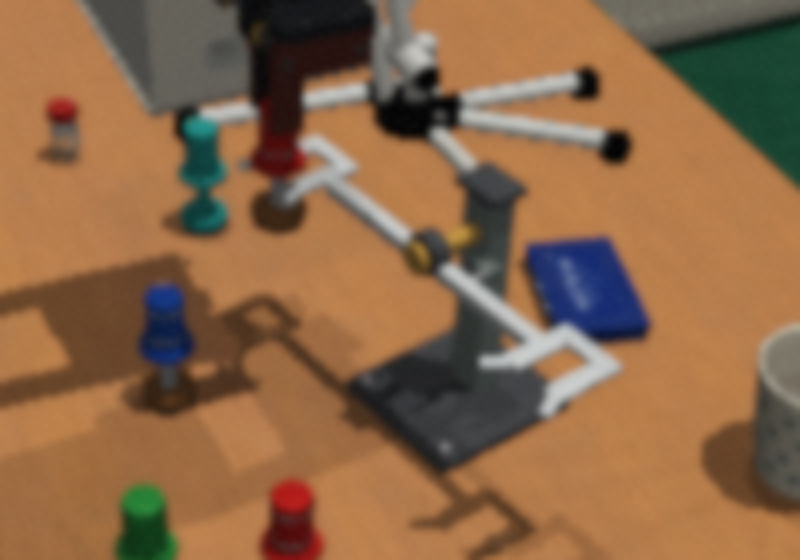

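```bash
python3 -m inch '[[-0.1,0.02,0,0,0,0,1],[-0.2,0.04,0,0,0,0,1],[-0.2,0.04,0,0,0,0,1]]'
python3 -m inch '[[0,0,0.03,0,0,0,1],[0,0,0.06,0,0,0,1],[0,0,0.09,0,0,0,1],[0,0,0.12,0,0,0,1],[0,0,0.12,0,0,0,1],[0,0,0.12,0,0,0,1]]'
python3 - <<'E'
from h import *
need(575,42,155)
im=ctrl.get_image('side'); cv2.imwrite('pics/s5.png',cv2.resize(im[120:260,190:390,::-1],None,fx=4,fy=4,interpolation=cv2.INTER_CUBIC))
E
```

```text
t: 5.65
ee_pos: [574.8, 41.8, 173.0]
orientation: [0.005, 3.141, 0.0]
ft_force: [-0.8, -0.2, -1.9]
width: 27.4
grasp_force: 30.0
t: 6.4
ee_pos: [573.3, 41.7, 155.0]
orientation: [-0.005, -3.142, -0.0]
ft_force: [-0.3, -1.1, -0.7]
width: 26.9
grasp_force: 30.0
t 6.4 tcp [573.3  41.7 155. ] w 26.9 g 30.0 F [-0.3 -1.1 -0.7]
shift [-0.011  0.002 -0.   ] turn [ 0.    -0.    -0.004]
```

View pics/s5.png

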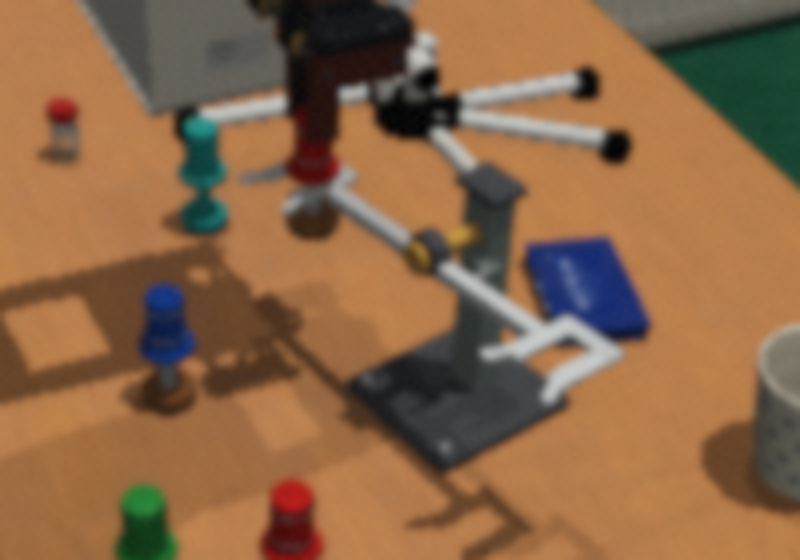

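```bash
python3 -m inch '[[0,0,0.03,0,0,0,1],[0,0,0.03,0,0,0,1],[0,0,0.03,0,0,0,0.2],[0,0,0.03,0,0,0,-0.1],[0,0,0.03,0,0,0,-0.2],[0,0,0.03,0,0,0,-0.2],[0,0,0.03,0,0,0,-0.2]]'
python3 -m inch '[[0,0,-0.2,0,0,0,-0.2],[0,0,-0.5,0,0,0,-0.2],[0,0,-0.6,0,0,0,-0.2],[0,0,-0.6,0,0,0,-0.5]]'
python3 -m inch '[[0.5,-0.5,0,0,0,0,-1],[0.75,-1,0,0,0,0,-1],[0.75,-1,0,0,0,0,-1],[0.75,-1,0,0,0,0,-1],[0.75,-1,0,0,0,0,-1]]'
python3 - <<'E'
from h import *
o=ctrl.get_obs()
need(457.5,-203,200)
im=ctrl.get_image('side'); a=cv2.resize(im[120:260,190:390,::-1],(400,280),interpolation=cv2.INTER_CUBIC)
im=ctrl.get_image('top'); b=cv2.resize(im[90:230,190:390,::-1],(400,280),interpolation=cv2.INTER_CUBIC)
np.save('pics/top6.npy',im)
o=ctrl.get_obs(); im=ctrl.get_image('wrist'); c=im[:,:,::-1]
cv2.imwrite('pics/m6.png',np.vstack([np.hstack([a,b]),cv2.resize(c[:300],(800,469))[:320]]))
B,_=blobs(im,(0,150,50),(6,255,255),60,(172,150,50),(180,255,255))
for c,s in B:
    e,d=wray(*c,o['ee_pos'],o['orientation']); print(c,s,(e+d*(66-e[2])/d[2]).round(1))
E
```

```text
t: 7.32
ee_pos: [573.3, 41.6, 150.5]
orientation: [0.005, 3.141, -0.0]
ft_force: [-0.2, -0.1, 0.1]
width: 52.8
grasp_force: 0.0
t: 7.82
ee_pos: [573.7, 41.6, 241.1]
orientation: [0.005, 3.14, 0.0]
ft_force: [0.4, 0.4, -1.0]
width: 59.6
grasp_force: 0.0
t: 8.45
ee_pos: [460.0, -107.9, 239.5]
orientation: [-0.007, -3.14, -0.001]
ft_force: [0.2, 0.3, 0.4]
width: 87.9
grasp_force: 0.0
t 8.45 tcp [ 460.  -107.9  239.5] w 87.9 g 0.0 F [0.2 0.3 0.4]
shift [ 0.014 -0.634  0.263] turn [ 0.001 -0.002 -0.005]
[ 77.  122.1] [56, 89, 46, 68, 2305] [ 394. -353.   66.]
[182.7 164.6] [166, 148, 35, 33, 796] [ 457.2 -200.3   66. ]
[507.4 173.4] [503, 167, 9, 14, 112] [464.3 302.5  66. ]
[ 71.7 204.4] [62, 195, 21, 20, 284] [ 512.3 -380.5   66. ]
[130.9 251.1] [125, 247, 13, 10, 82] [ 582.1 -290.1   66. ]
```

View pics/m6.png

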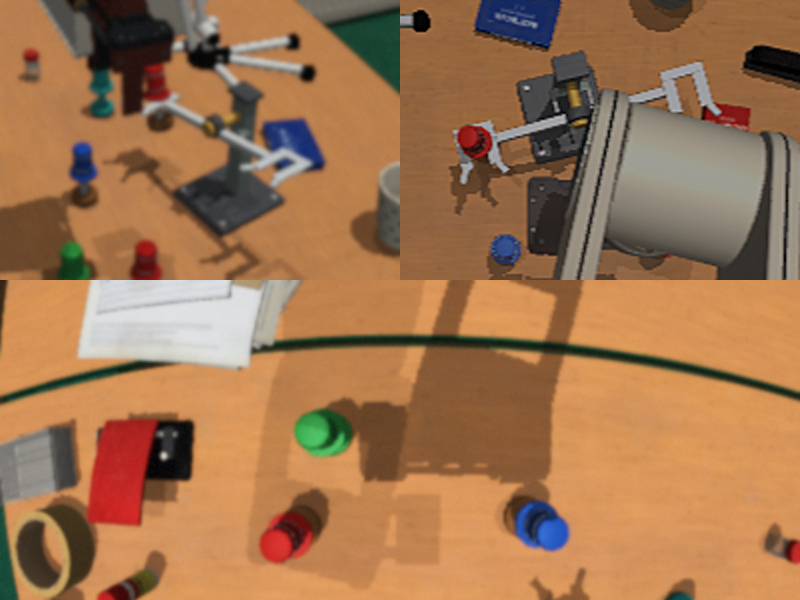

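```bash
python3 -m inch '[[0.015,-0.4,0.1,0,0,0,-1],[0.015,-0.625,0.26,0,0,0,-1],[0.015,-0.625,0.26,0,0,0,-1],[0.015,-0.625,0.26,0,0,0,-1]]'
python3 - <<'E'
from h import *
need(457.3,-202,60)
o=ctrl.get_obs(); im=ctrl.get_image('wrist')
B,_=blobs(im,(0,150,50),(6,255,255),60,(172,150,50),(180,255,255))
for c,s in B:
    e,d=wray(*c,o['ee_pos'],o['orientation']); print(c,s,(e+d*(66-e[2])/d[2]).round(1))
E
```

```text
t: 9.1
ee_pos: [458.2, -200.8, 201.5]
orientation: [-0.003, -3.141, -0.001]
ft_force: [-0.1, 0.3, 0.6]
width: 87.6
grasp_force: 0.0
t 9.1 tcp [ 458.2 -200.8  201.5] w 87.6 g 0.0 F [-0.1  0.3  0.6]
shift [ 0.006 -0.009  0.943] turn [ 0.001 -0.    -0.003]
[121.5 120.7] [95, 82, 57, 80, 3553] [ 394.4 -356.3   66. ]
[256.2 171.8] [239, 154, 35, 38, 949] [ 456.4 -201.5   66. ]
[115.1 217.4] [104, 206, 24, 24, 399] [ 512.8 -378.9   66. ]
[194.8 269.5] [175, 262, 39, 14, 363] [ 581.6 -279.7   66. ]
```

```bash
python3 -m inch '[[0.01,-0.005,0.4,0,0,0,-1],[0.01,-0.005,0.8,0,0,0,-1],[0.01,-0.005,0.94,0,0,0,-1],[0.01,-0.005,0.94,0,0,0,0.2],[0.01,-0.005,0.94,0,0,0,0.4],[0.01,-0.005,0.94,0,0,0,1],[0.01,-0.005,0.94,0,0,0,1],[0.01,-0.005,0.94,0,0,0,1],[0.01,-0.005,0.94,0,0,0,1],[0.01,-0.005,0.94,0,0,0,1]]'
python3 -m inch '[[0,0,0,0,0,0,1],[0,0,0,0,0,0,1]]'
python3 -m inch '[[0,0,-0.1,0,0,0,1],[0,0,-0.3,0,0,0,1],[0,0,-0.6,0,0,0,1],[0,0,-0.95,0,0,0,1],[0,0,-0.95,0,0,0,1]]'
python3 - <<'E'
from h import *
need(560,-230,205)
E
```

```text
t: 10.4
ee_pos: [456.3, -202.6, 60.6]
orientation: [0.005, 3.141, -0.0]
ft_force: [-0.2, -0.7, 1.2]
width: 27.1
grasp_force: 30.0
t: 10.65
ee_pos: [456.4, -202.6, 60.6]
orientation: [0.005, 3.141, -0.0]
ft_force: [-0.3, -0.7, 1.9]
width: 27.2
grasp_force: 30.0
t: 11.28
ee_pos: [458.7, -203.7, 207.5]
orientation: [0.005, 3.134, -0.006]
ft_force: [-0.0, -0.8, -2.4]
width: 27.1
grasp_force: 30.0
t 11.28 tcp [ 458.7 -203.7  207.5] w 27.1 g 30.0 F [-0.  -0.8 -2.4]
shift [-0.675 -0.173  0.023] turn [-0.005  0.01  -0.004]
```

```bash
python3 -m inch '[[-0.3,-0.08,0,0,0,0,1],[-0.6,-0.15,0.04,0,0,0,1],[-0.695,-0.165,0.055,0,0,0,1],[-0.695,-0.165,0.055,0,0,0,1]]'
python3 -m inch '[[-0.08,0.02,0,0,0,0,1],[-0.16,0.04,0,0,0,0,1],[-0.24,0.06,0,0,0,0,1],[-0.24,0.06,0,0,0,0,1]]'
python3 - <<'E'
from h import *
need(636,-211,198)
im=ctrl.get_image('side'); a=cv2.resize(im[110:250,240:380,::-1],(560,560),interpolation=cv2.INTER_CUBIC)
cv2.imwrite('pics/m7.png',a)
E
```

```text
t: 11.78
ee_pos: [559.7, -227.1, 193.2]
orientation: [-0.004, -3.139, -0.002]
ft_force: [-0.7, -0.9, -1.1]
width: 27.1
grasp_force: 30.0
t: 12.28
ee_pos: [597.4, -218.3, 194.8]
orientation: [0.003, 3.141, -0.0]
ft_force: [-0.2, -0.5, -1.8]
width: 27.2
grasp_force: 30.0
t 12.28 tcp [ 597.4 -218.3  194.8] w 27.2 g 30.0 F [-0.2 -0.5 -1.8]
shift [-0.257  0.049 -0.021] turn [-0.     0.001 -0.003]
```

View pics/m7.png

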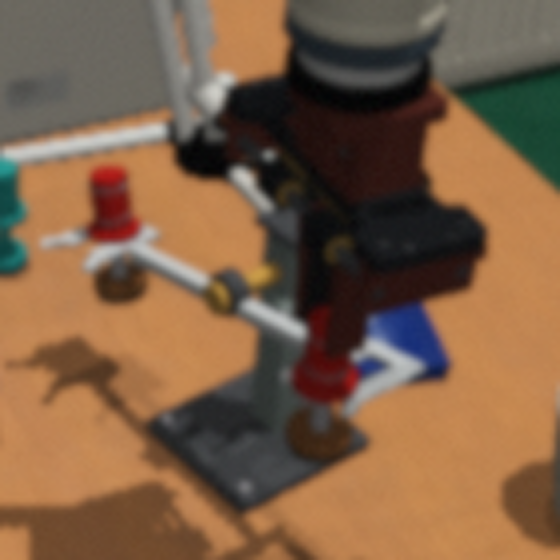

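```bash
python3 -m inch '[[0,0,-0.03,0,0,0,1],[-0.08,0.016,-0.03,0,0,0,1],[-0.16,0.032,-0.03,0,0,0,1],[-0.16,0.032,-0.03,0,0,0,1]]'
python3 -c "
from h import *
need(636,-211,200)"
```

```text
t: 12.82
ee_pos: [621.6, -213.7, 199.1]
orientation: [0.004, 3.141, -0.0]
ft_force: [0.9, -1.0, -1.7]
width: 26.6
grasp_force: 30.0
t 12.82 tcp [ 621.6 -213.7  199.1] w 26.6 g 30.0 F [ 0.9 -1.  -1.7]
shift [-0.096  0.018 -0.006] turn [-0.     0.001 -0.003]
```

```bash
python3 -m inch '[[-0.05,0.01,0,0,0,0,1],[-0.093,0.018,0,0,0,0,1],[-0.093,0.018,0,0,0,0,1]]'
python3 -m inch '[[0,0,0.03,0,0,0,1],[0,0,0.06,0,0,0,1],[0,0,0.09,0,0,0,1],[0,0,0.12,0,0,0,1],[0,0,0.12,0,0,0,1]]'
python3 -m inch '[[0,0,0.03,0,0,0,1],[0,0,0.06,0,0,0,1],[0,0,0.09,0,0,0,1],[0,0,0.12,0,0,0,1],[0,0,0.12,0,0,0,1],[0,0,0.12,0,0,0,1]]'
python3 - <<'E'
from h import *
need(636,-211,162)
im=ctrl.get_image('side');np.save('pics/s8.npy',im)
B,_=blobs(im,(0,150,60),(6,255,255),25,(172,150,60),(180,255,255))
for c,s in B: print(c,s)
E
```

```text
t: 13.2
ee_pos: [634.9, -211.2, 199.2]
orientation: [0.004, 3.141, -0.0]
ft_force: [0.2, -0.1, -2.1]
width: 27.1
grasp_force: 30.0
t: 13.82
ee_pos: [634.2, -211.2, 180.7]
orientation: [-0.005, -3.141, -0.001]
ft_force: [1.0, 1.1, -1.6]
width: 27.0
grasp_force: 30.0
t: 14.58
ee_pos: [634.4, -211.2, 163.2]
orientation: [-0.005, -3.141, -0.0]
ft_force: [-1.1, 0.9, 0.9]
width: 27.2
grasp_force: 30.0
t 14.57 tcp [ 634.4 -211.2  163.2] w 27.2 g 30.0 F [-1.1  0.9  0.9]
shift [-0.011  0.002  0.008] turn [ 0.    -0.    -0.004]
[358.  143.7] [353, 141, 9, 6, 27]
[205. 147.] [202, 145, 7, 5, 31]
[267.6 154.2] [262, 145, 13, 18, 160]
[331.6 205.5] [325, 192, 15, 22, 175]
[342.6 274.4] [331, 263, 23, 24, 345]
[315.  296.7] [310, 290, 11, 15, 132]
[263.1 317.7] [240, 298, 49, 42, 1203]
```

```bash
python3 -m inch '[[0,0,0,0,0,0,0.2],[0,0,0,0,0,0,-0.1],[0,0,0,0,0,0,-0.2],[0,0,0,0,0,0,-0.2],[0,0,0,0,0,0,-0.2]]'
python3 -m inch '[[0,0,-0.2,0,0,0,-0.2],[0,0,-0.5,0,0,0,-0.2],[0,0,-0.7,0,0,0,-0.2],[0,0,-0.7,0,0,0,-0.2]]'
python3 -m inch '[[0.3,-0.5,-0.2,0,0,0,-0.2],[0.5,-1,-0.4,0,0,0,-0.2],[0.5,-1,-0.4,0,0,0,-0.2],[0.5,-1,-0.4,0,0,0,-0.2],[0.5,-1,-0.4,0,0,0,-0.2]]'
python3 -m inch '[[0.5,-0.5,-0.4,0,0,0,-0.2],[1,-1,-0.4,0,0,0,-0.2],[1,-1,-0.4,0,0,0,-0.2],[1,-1,-0.4,0,0,0,-0.2],[1,-1,-0.4,0,0,0,-0.2],[1,-1,-0.4,0,0,0,-0.2],[1,-1,-0.4,0,0,0,-0.2],[1,-1,-0.4,0,0,0,-0.2],[1,-1,-0.4,0,0,0,-0.2],[1,-1,-0.4,0,0,0,-0.2]]'
python3 - <<'E'
from h import *
S=ctrl.get_image('side');T=ctrl.get_image('top')
for n,im in(('side',S),('top',T)):
    B,_=blobs(im,(0,150,60),(6,255,255),60,(172,150,60),(180,255,255))
    for c,s in B: print(n,c,s,plane(n,*c,168).round(0))
a=cv2.resize(S[110:250,200:380,::-1],(540,420)); b=cv2.resize(T[90:230,190:280+90,::-1],(540,420))[:,:]
cv2.imwrite('pics/end.png',cv2.resize(np.hstack([a,b]),(800,311)))
E
```

```text
t: 15.25
ee_pos: [634.5, -211.3, 163.2]
orientation: [0.005, 3.142, -0.0]
ft_force: [-0.0, -0.1, -0.6]
width: 52.8
grasp_force: 0.0
t: 15.75
ee_pos: [635.9, -211.9, 271.1]
orientation: [0.005, 3.137, -0.003]
ft_force: [-0.1, 0.2, -0.7]
width: 53.0
grasp_force: 0.0
t: 16.38
ee_pos: [558.5, -360.4, 326.4]
orientation: [-0.006, -3.14, -0.003]
ft_force: [0.0, -0.0, -1.6]
width: 52.5
grasp_force: 0.0
t: 17.62
ee_pos: [408.8, -510.5, 388.3]
orientation: [0.004, 3.142, -0.0]
ft_force: [0.5, 0.4, -0.3]
width: 52.8
grasp_force: 0.0
side [267.4 153.6] [262, 143, 11, 20, 149] [575.  45. 168.]
side [342.9 153.3] [318, 143, 48, 19, 248] [770. -34. 168.]
side [342.3 274.5] [331, 263, 23, 24, 353] [ 546. -411.  168.]
side [315.2 296.8] [311, 290, 10, 15, 125] [ 470. -439.  168.]
side [263.1 317.8] [239, 298, 50, 42, 1207] [ 359. -445.  168.]
top [333.4 132.6] [324, 124, 18, 19, 179] [ 635. -212.  168.]
top [353.7 148.7] [341, 141, 24, 17, 238] [ 596. -259.  168.]
top [226.1 157.7] [219, 150, 16, 17, 175] [574.  41. 168.]
top [391.1 189.7] [387, 185, 9, 10, 67] [ 499. -344.  168.]
top [117.7 206.8] [113, 202, 10, 10, 77] [460. 287. 168.]
top [384.8 235.5] [370, 216, 29, 39, 881] [ 393. -324.  168.]
```

View pics/end.png

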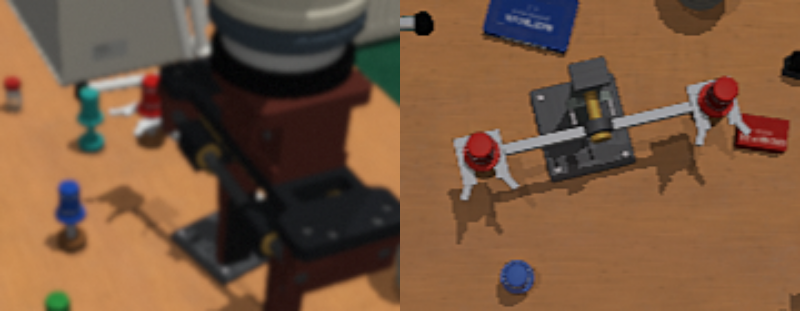

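The picture shows both red stamps hanging in their forks with the bar about level. The left one is at about (574, 41) and the right one at about (635, -212), both close to the seats. The blue stamp is untouched and the arm is clear of the rack. I'll let the bar settle for a second and then hand in.

```bash
python3 -m inch '[[0,0,0,0,0,0,-0.2],[0,0,0,0,0,0,-0.2],[0,0,0,0,0,0,-0.2],[0,0,0,0,0,0,-0.2],[0,0,0,0,0,0,-0.2],[0,0,0,0,0,0,-0.2],[0,0,0,0,0,0,-0.2],[0,0,0,0,0,0,-0.2]]'
python3 -c "
from h import *
print(ctrl.close_job())"
```

```text
t: 18.73
ee_pos: [408.5, -510.6, 388.2]
orientation: [0.005, 3.142, 0.0]
ft_force: [-0.9, 0.2, -0.2]
width: 52.3
grasp_force: 0.0
the job is handed in; nothing more can be done
None
```

Both red stamps hang in the forks, one in each, with the bar looking level and the blue stamp, glue stick and vial untouched; I handed the job in at about 19 s, but it returned no verdict.

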